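# Isolate and bleed one outlet of a compressed-air valve bank

## Robot

A 6-joint arm with a two-finger parallel gripper is mounted at the origin on the work surface. World frame = base frame: x ahead of the robot, y to its left, z up, the work surface at z = 0. Lengths are in m, angles in rad, forces in N, time in s.
With the tool pointing down it reaches from about 0.425 to 0.95 m from the base axis. Payload 3.5 kg.
Tool frame: the origin (TCP) lies at the very end of the fingers, on their centre line; the grasp point (between the pads) lies 19 mm behind it; x points along the fingers, z is the direction in which the jaws open and shut, and the axes are right-handed (so a half turn about x gives the same grasp; the last joint's range is limited). The gripper opens to 85 mm and grips with 20 to 120 N. Pads are 22 mm wide; open, the fingers measure 114 mm over their backs; the gripper's body (76 mm by 85 mm) begins 54 mm behind the grasp point. The pads swing forward as they close: fully open they stand 13 mm farther back than shut.
Start: joints at [1.006, 0.286, 1.577, -0, 1.279, -0.15], TCP at [0.272, 0.618, 0.231] pointing down, gripper open.
Joint ranges: [-2.77, 2.77], [-0.9, 2.22], [0.21, 2.48], [-1.53, 4.67], [0.24, 2.81], [-2.84, 2.84]. Speed limits (rad/s): [2.79, 2.79, 3.14, 3.14, 3.14, 3.14].

## Interface

Orientations are given as a unit quaternion [x, y, z, w].
In Python, from plant import ctrl, cams gives the robot as it stands.
- The arm moves only by the tool play_rows, never from a script. Its argument "rows" is a list of rows, each a list of 3 entries, a list of its own where there are three numbers: the opening in per cent of the stroke, from 0 (shut) to 100 (fully open), then the shift along the tool's x, y, z in units of 0.3 m (1.0 is 0.3 m), then the turn, a rotation vector about the tool's x, y, z in units of pi/2 rad (1.0 is pi/2 rad). A call has 1 to 10 rows; each row is the pose to reach, as a shift and turn from the pose commanded when the call began, along the tool's axes at that moment; what a row does not reach only later rows make up. A row lasts 1/12 s, in which the tool goes at most 41.7 mm and 7.16 degrees, less where a joint would pass 70% of its speed; a pose out of reach is approached as far as the arm can. A call with a number of a shift or a turn outside -1 to 1 is refused whole. A call with a gripper value outside its range is refused whole. The fingers move at their own pace and stop on an object; "force" is the grip in N (left out, the last holds). Time passes only in rows, so rows that repeat a pose let the fingers close. It gives the time, the measured TCP pose, the force and the opening at its end, in the units of the state.
- ctrl.get_state(): the state, without advancing time (a new reading comes with each control period).
- cams.read_camera(name): name is "scene" or "top" or "wrist"; returns a dict with "color" (420x560x3 uint8, red, green, blue), "fx", "fy", "cx", "cy" (pixels), "view" (4x4, takes a point from world to camera coordinates). Camera axes: x right, y down, z forward; pixel columns grow to the right and rows downward; lengths in m; the calibration is good to about 2 mm. A picture is of the moment at which its call begins. There is no depth.
- ctrl.sign_off(): hands the job in, once; it reports no verdict.
The state is a dict: "time": time; "qpos": joint angles; "dq": joint speeds; "joint_efforts": joint torques, N m; "eef_pos": TCP position; "tcp_rot": TCP orientation; "contact_force": force on the tool from outside, world axes, zero at the start; "wrist_torque": the same for the moment, N m; "opening": opening from 0.0 (shut) to 1.0 (fully open).
Only numpy, scipy, OpenCV 4.12 (cv2) and the standard library are available. Lean on these libraries where they do the work, as an engineer would, in place of code of your own. Each camera call takes 0.05 s, during which the arm holds its last target. There are 200 camera calls.

## Task

One of the five outlets on the compressed-air board has a test gauge plugged into it and must be made safe to unplug. Turn the lever of that outlet's valve clockwise until it rests fully home on its stop, square across the pipe, and press it onto the stop with about 20 N for half a second so that the seat seals (35 N on any part of the valve would damage it), without touching the neighbouring valves; then press down the small bleed button on its coupler and hold it down for a full second, and let it come up again. Leave the other valves and the loose fittings and tape on the board as they are.

Things in the scene. Friction and masses are not known exactly. Their poses are not given: they have to be found in the camera images.
- board: Compressed-air board: plywood 210 (x) x 560 (y) x 18 mm on the table, origin centre of its underside. Carries a 36 mm square aluminium manifold bar along y (centre at x = +73 mm, top 73 mm above the table), in front of it a row of five small ball valves at 62 mm pitch with outlets to -x (towards the robot), and at the bar's +y end a regulator with a round knob, 118 mm tall.
- valve_t: The valve, one of the inner three, whose outlet carries the plug-in gauge (40 mm round dial lying face up, centre 96 mm before the stem, top 67 mm above the table). Origin on the vertical stem axis at pipe height, 55 mm above the table; -x runs along the outlet, z up. Its round coupler, 24 mm diameter, spans x = -26 to -62 mm. Fixed to the board; all five are alike but for the gauge.
- lever_t_tip (a point): Point on valve_t's black lever 44 mm from the stem axis, 94 mm above the table. Lever: straight bar 12 mm wide, 10 thick (89 to 99 mm above the table), 48 long from the axis, rounded end, hub 20 mm diameter. Open it points to valve -x (start: 0 to 14 degrees past that); clockwise from above by 90 degrees is the hard stop, pointing to +y: shut. Friction 0.22 N m throughout; stays where left.
- bleed_t_top (a point): Centre of the top of valve_t's black bleed button, 13 mm diameter, on the coupler 40 mm in front of the stem, 76 mm above the table when up. Travel 5 mm straight down, spring 1.5 N at first, 5 N fully down. While the lever is open it lies under the lever, 13 mm below it.
- bleed_t (a joint): How far valve_t's bleed button is pressed: 0 up, 0.005 m fully down.
- valve_a: An outer neighbouring ball valve, same make, nothing plugged in its coupler; origin on its stem axis, 55 mm above the table, axes as for valve_t.
- lever_a_tip (a point): Point on the lever of valve_a, 44 mm from its stem's axis; that lever is open or up to 8 degrees from open.
- valve_b: A neighbouring ball valve, same make, nothing plugged in its coupler; origin on its stem axis, 55 mm above the table, axes as for valve_t.
- lever_b_tip (a point): Point on the lever of valve_b, 44 mm from its stem's axis; that lever is open or up to 8 degrees from open.
- valve_c: A neighbouring ball valve, same make, nothing plugged in its coupler; origin on its stem axis, 55 mm above the table, axes as for valve_t.
- lever_c_tip (a point): Point on the lever of valve_c, 44 mm from its stem's axis; that lever is open or up to 8 degrees from open.
- valve_d: An outer neighbouring ball valve, same make, nothing plugged in its coupler; origin on its stem axis, 55 mm above the table, axes as for valve_t.
- lever_d_tip (a point): Point on the lever of valve_d, 44 mm from its stem's axis; that lever is open or up to 8 degrees from open.
- tape: Roll of white thread tape, 52 mm across, 13 mm tall, lying loose on the board's front right corner.
- spare: Spare coupler standing loose on the board's left part, 24 mm diameter, 48 mm tall.
- nipple: Brass hose nipple standing loose on the board's front edge, 15 mm diameter, 32 mm tall.

How it is judged:
By the outcome, as a careful person would: the job done as asked, in the order asked, and still so for the second after the job is handed in, with the robot touching nothing.
It also fails if it takes over 48 s, if anything falls off the work surface, if the arm or the gripper's body presses on something with over 40 N, if the wrist force passes 120 N, or if a joint passes its speed limit or range.

## Working session

There is one attempt and no reset: what is moved stays moved. The work goes in short steps, Python scripts to look and compute and a tool call to move; the robot and the scene stay as the last step left them, time stands still between calls to the robot, and variables do not carry over. Pictures are saved under pics/ and viewed, about 8 in all and at most 12, crops included, and the job is handed in when it is done.

Besides the shell and the picture viewer there is one more tool, called after "Call:" as name(argument=value, ...) on one line, values as JSON. play_rows: Moves the arm, as the interface text tells. Shifts and turns lie within -1 to 1; 1 stands for 0.3 m of shift or pi/2 rad of turn. Its arguments: {"type":"object","properties":{"rows":{"type":"array"},"force":{"type":"number"}},"required":["rows"]}

```bash
mkdir -p pics
python3 - <<'E'
from plant import ctrl,cams
import cv2,numpy as np,pickle
s=ctrl.get_state();print(s)
for n in("scene","top"):
    d=cams.read_camera(n);pickle.dump(d,open(f"pics/{n}0.pkl","wb"))
    print(n,d["fx"],d["fy"],d["cx"],d["cy"],np.round(d["view"],4).tolist())
    cv2.imwrite(f"pics/{n}0.png",cv2.resize(d["color"][:,:,::-1],(800,600),interpolation=cv2.INTER_CUBIC))
E
```

```text
{'time': 0.0, 'qpos': array([ 1.00597317e+00,  2.87171191e-01,  1.57817106e+00, -1.62962236e-05,
        1.27857167e+00, -1.50044840e-01]), 'dq': array([-4.52154166e-04, -7.55825865e-04, -1.80417410e-04, -1.80264715e-03,
        3.43278112e-04, -2.22651561e-05]), 'joint_efforts': array([-1.13840673e-03, -4.05950654e+01, -2.92640555e+01, -1.71813504e-04,
        5.63426118e-03, -9.94158228e-06]), 'eef_pos': array([0.27166968, 0.61720839, 0.22994669]), 'tcp_rot': array([-0.38667982,  0.59298185,  0.38598858,  0.59149308]), 'contact_force': array([ 0.07501477,  0.07908621, -0.1612209 ]), 'wrist_torque': array([-1.71904205e-02, -5.69202688e-03, -2.63823506e-05]), 'opening': 1.0014503483557913}
scene 471.6918362065367 471.6918362065367 279.3296067163562 212.8085103905531 [[-0.2551, 0.9669, -0.0023, 0.132], [0.7585, 0.1986, -0.6206, -0.3904], [-0.5996, -0.1601, -0.7841, 1.2219], [0.0, 0.0, 0.0, 1.0]]
top 490.81705197736954 490.81705197736954 279.8912416267233 206.08277351666342 [[-0.0012, -0.9998, 0.0187, 0.0122], [-0.9955, -0.0006, -0.0944, 0.5686], [0.0944, -0.0187, -0.9954, 1.0006], [0.0, 0.0, 0.0, 1.0]]
```

View pics/top0.png

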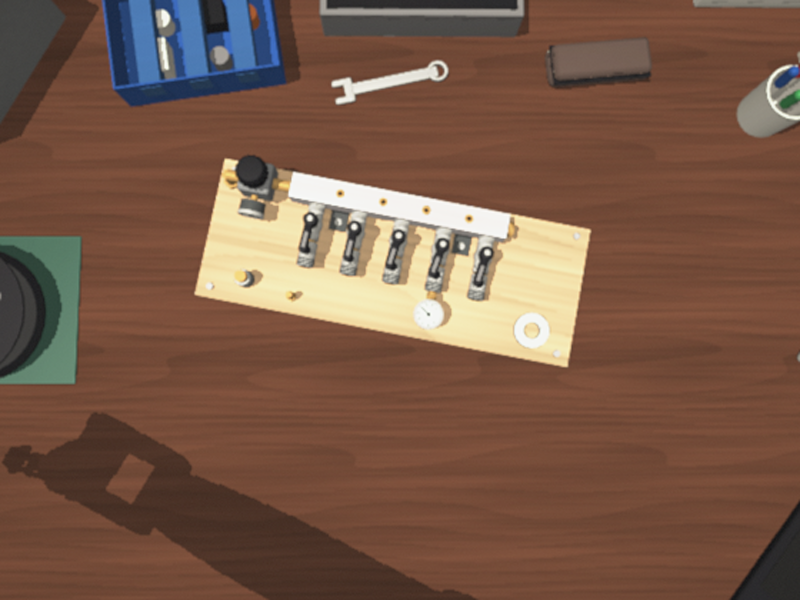

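View pics/scene0.png

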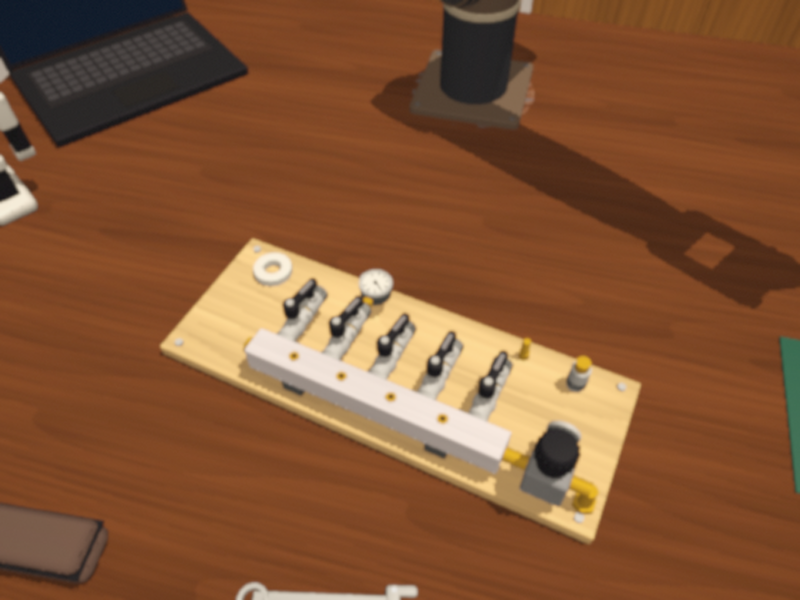

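Top view: the gauge (428,314) sits on the fourth valve from the left, hub (442,243). The board corners are at about (225,158), (590,230), (567,366) and (195,295), all in 800x600 pixels. The scene view agrees. Next I compute the board pose and the hover move.

```bash
cat > h.py <<'E'
import numpy as np,cv2,pickle
from scipy.spatial.transform import Rotation as R
from plant import ctrl,cams
def ray(d,u,v,z):
    V=np.array(d["view"]);Rm=V[:3,:3];c=-Rm.T@V[:3,3]
    r=Rm.T@np.array([(u-d["cx"])/d["fx"],(v-d["cy"])/d["fy"],1]);return c+r*(z-c[2])/r[2]
def toolR(psi): # tool x down, tool y at world angle psi
    y=np.array([np.cos(psi),np.sin(psi),0]);x=np.array([0,0,-1.]);return R.from_matrix(np.c_[x,y,np.cross(x,y)])
def move(p,psi,pos=None,rot=None):
    s=ctrl.get_state();p0=np.array(s["eef_pos"]) if pos is None else pos
    r0=R.from_quat(s["tcp_rot"]) if rot is None else rot
    print("shift",np.round(r0.inv().apply(np.array(p)-p0)/.3,4),"turn",np.round((r0.inv()*toolR(psi)).as_rotvec()/(np.pi/2),4))
E
python3 - <<'E'
from h import *
d=pickle.load(open("pics/top0.pkl","rb"));k=.7
hsv=cv2.cvtColor(d["color"],cv2.COLOR_RGB2HSV)
for n,(u,v),z in[("TL",(225,158),.018),("TR",(590,230),.018),("BR",(567,366),.018),("BL",(195,295),.018),("gauge",(428,314),.067),
  ("h1",(311,218),.099),("h2",(354,226),.099),("h3",(399,236),.099),("h4",(442,243),.099),("h5",(486,252),.099),("t4",(434,278),.099)]:
    print(n,np.round(ray(d,u*k,v*k,z),4))
r0=R.from_quat(ctrl.get_state()["tcp_rot"]);print(r0.as_matrix().round(3))
w=cams.read_camera("wrist");V=np.array(w["view"]);c=-V[:3,:3].T@V[:3,3];s=ctrl.get_state()
print("cam in tool",r0.inv().apply(c-s["eef_pos"]),"axes",(r0.inv().as_matrix()@V[:3,:3].T).round(3),w["fx"])
E
```

```text
TL [0.7746 0.2736 0.018 ]
TR [ 0.6666 -0.2733  0.018 ]
BR [ 0.4639 -0.2338  0.018 ]
BL [0.5684 0.3129 0.018 ]
gauge [ 0.5372 -0.0268  0.067 ]
h1 [0.6671 0.1352 0.099 ]
h2 [0.6561 0.0762 0.099 ]
h3 [0.6423 0.0144 0.099 ]
h4 [ 0.6327 -0.0446  0.099 ]
h5 [ 0.6203 -0.105   0.099 ]
t4 [ 0.5843 -0.0333  0.099 ]
[[-0.001 -0.915  0.403]
 [-0.002  0.403  0.915]
 [-1.     0.    -0.002]]
cam in tool [-1.41427475e-01  8.06835372e-02  4.95314148e-05] axes [[-0.001 -0.313  0.95 ]
 [-0.    -0.95  -0.313]
 [ 1.    -0.     0.001]] 350.3149427067847
```

Run:
```python
from h import *
th=np.deg2rad(-11.17);print("mid");move([.44,.30,.215],np.pi/2+th-0)
move([.61,-.04,.20],np.pi/2+th,pos=np.array([.44,.30,.215]),rot=toolR(np.pi/2+th))
```

```text
mid
shift [ 0.052  -0.9397 -0.742 ] turn [ 8.601e-01 -1.100e-03  6.000e-04]
shift [ 0.05   -1.0021  0.7755] turn [0. 0. 0.]
```

Call:
play_rows(rows=[[0, [0.05, -0.94, -0.74], [0.86, 0, 0]], [0, [0.05, -0.94, -0.74], [0.86, 0, 0]], [0, [0.05, -0.94, -0.74], [0.86, 0, 0]], [0, [0.05, -0.94, -0.74], [0.86, 0, 0]], [0, [0.05, -0.94, -0.74], [0.86, 0, 0]], [0, [0.05, -0.94, -0.74], [0.86, 0, 0]], [0, [0.05, -0.94, -0.74], [0.86, 0, 0]], [0, [0.05, -0.94, -0.74], [0.86, 0, 0]], [0, [0.05, -0.94, -0.74], [0.86, 0, 0]], [0, [0.05, -0.94, -0.74], [0.86, 0, 0]]])

```text
time: 0.98
eef_pos: [0.4424, 0.2968, 0.2158]
tcp_rot: [0.037, 0.706, -0.038, 0.706]
contact_force: [-0.6, -0.1, -0.2]
opening: 0.001
```

Run:
```python
from h import *
th=np.deg2rad(-11.17);move([.61,-.04,.20],np.pi/2+th);print(ctrl.get_state()["eef_pos"])
```

```text
shift [ 0.0548 -1.0576  0.6738] turn [0.0569 0.0002 0.0012]
[0.44240742 0.29683572 0.21577949]
```

Call:
play_rows(rows=[[0, [0.055, -1, 0.67], [0.057, 0, 0]], [0, [0.055, -1, 0.67], [0.057, 0, 0]], [0, [0.055, -1, 0.67], [0.057, 0, 0]], [0, [0.055, -1, 0.67], [0.057, 0, 0]], [0, [0.055, -1, 0.67], [0.057, 0, 0]], [0, [0.055, -1, 0.67], [0.057, 0, 0]], [0, [0.055, -1, 0.67], [0.057, 0, 0]], [0, [0.055, -1, 0.67], [0.057, 0, 0]], [0, [0.055, -1, 0.67], [0.057, 0, 0]], [0, [0.055, -1, 0.67], [0.057, 0, 0]]])

```text
time: 1.82
eef_pos: [0.6142, -0.0217, 0.1991]
tcp_rot: [0.066, 0.704, -0.067, 0.704]
contact_force: [-0.6, 0.9, 0.1]
opening: 0.001
```

Run:
```python
from h import *
d=cams.read_camera("wrist");pickle.dump(d,open("pics/w1.pkl","wb"))
cv2.imwrite("pics/w1.png",cv2.resize(d["color"][:,:,::-1],(800,600),interpolation=cv2.INTER_CUBIC))
s=ctrl.get_state();print(s["eef_pos"],s["tcp_rot"],s["contact_force"])
```

```text
[ 0.61307634 -0.01915945  0.19903057] [ 0.06627218  0.7043821  -0.06622162  0.70361108] [-0.5697239   0.56915988 -0.33043387]
```

View pics/w1.png

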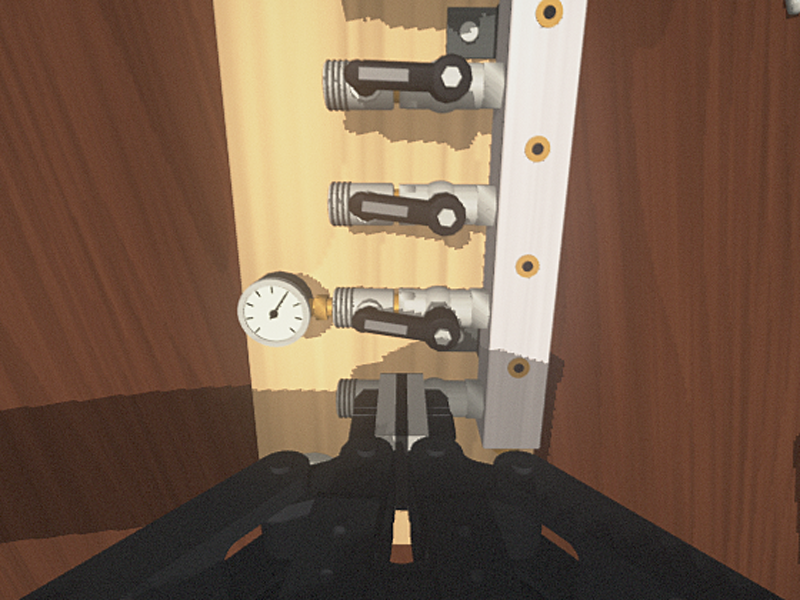

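Wrist view: image up is board +y. The target hub hex is at (445,333) with the lever end near (358,321). The gauge is at (273,313). The next valves on the +y side have hubs at (448,214) and (452,76). The -y neighbour is hidden behind the fingers.

Run:
```python
from h import *
d=pickle.load(open("pics/w1.pkl","rb"));t=pickle.load(open("pics/top0.pkl","rb"))
th=np.deg2rad(-11.17);B=np.array([[np.cos(th),-np.sin(th)],[np.sin(th),np.cos(th)]])
def g(u,v,z,c=d):return ray(c,u*.7,v*.7,z)[:2]
h=g(445,333,.100);print("target hub",h)
for n,u,v,z in[("tend",357,321,.099),("gauge",273,313,.067),("b hub",448,214,.1),("b end",350,204,.099),("a hub",452,76,.1),("a end",347,79,.099),("screwTop",537,149,.073),("screwT",518,368,.073)]:
    p=g(u,v,z);print(n,p.round(4),"board rel",(B.T@(p-h)*1000).round(1))
h4=g(442,243,.1,t)
for n,u,v in[("h4",442,243),("h5",486,252),("h5 tip",479,284),("h4 tip",434,276),("h3",399,236),("h3 tip",392,270)]:
    p=g(u,v,.1,t);print("top",n,p.round(4),(B.T@(p-h)*1000).round(1))
im=t["color"][150:220,270:360,::-1];cv2.imwrite("pics/topcrop.png",cv2.resize(im,(720,560),interpolation=cv2.INTER_CUBIC))
```

```text
target hub [ 0.63322613 -0.04266173]
tend [ 0.5897 -0.028 ] board rel [-45.5   6. ]
gauge [ 0.5376 -0.0253] board rel [-97.2  -1.5]
b hub [0.6445 0.0177] board rel [-0.6 61.5]
b end [0.5993 0.0311] board rel [-47.6  65.8]
a hub [0.6559 0.0774] board rel [ -1.  122.2]
a end [0.6101 0.085 ] board rel [-47.5 120.8]
screwTop [0.6963 0.0375] board rel [46.3 90.8]
screwT [ 0.6724 -0.084 ] board rel [ 46.4 -33. ]
top h4 [ 0.6325 -0.0445] [-0.3 -2. ]
top h5 [ 0.6202 -0.1049] [ -0.7 -63.6]
top h5 tip [ 0.576  -0.0947] [-46.  -62.2]
top h4 tip [ 0.587  -0.0333] [-47.2   0.2]
top h3 [0.6421 0.0144] [-2.3 57.7]
top h3 tip [0.5951 0.024 ] [-50.3  58.1]
```

View pics/topcrop.png

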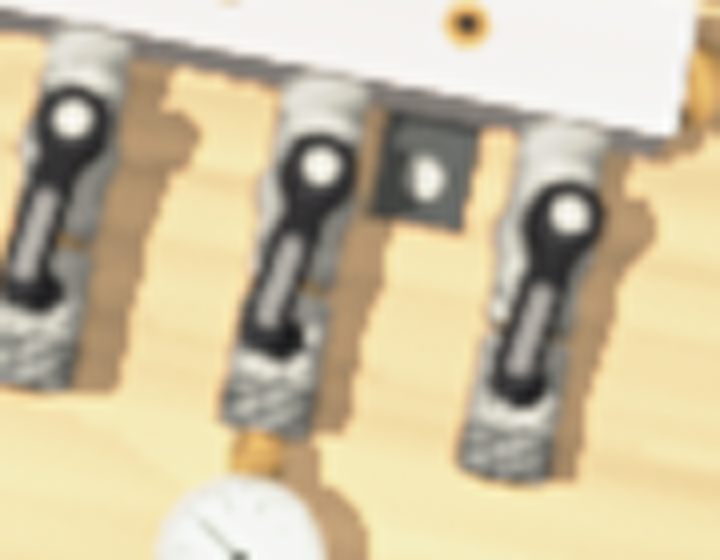

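Stem estimate is (0.6328,-0.0436), averaged from the two views. The target lever is about 6° past open towards +y. The -y neighbour lever also leans about 5° to +y, so there's roughly 46 mm of gap for the 22 mm wide closed fingers.

```bash
cat >> h.py <<'E'
th=np.deg2rad(-11.17);B=np.array([[np.cos(th),-np.sin(th)],[np.sin(th),np.cos(th)]]);S=np.array([.6328,-.0436])
def rel(p):return np.r_[B.T@(np.array(p)[:2]-S)*1000,p[2]*1000].round(1)
def W(bx,by,z):return np.r_[S+B@np.array([bx,by])/1000,z/1000]
def st():
    s=ctrl.get_state();f=s["contact_force"];print(round(s["time"],2),"rel",rel(s["eef_pos"]),"F board",np.r_[B.T@f[:2],f[2]].round(2));return s
def go(*a):move(W(*a),np.pi/2+th)
E
python3 -c "
from h import *
st();go(-45,-26,125)"
```

```text
1.87 rel [-24.1  20.2 199. ] F board [-0.67  0.45 -0.33]
shift [ 0.2469 -0.1533 -0.0706] turn [ 0.0046 -0.0007  0.    ]
```

Call:
play_rows(rows=[[0, [0, -0.154, -0.07], [0.005, 0, 0]], [0, [0.12, -0.154, -0.07], [0.005, 0, 0]], [0, [0.247, -0.154, -0.07], [0.005, 0, 0]], [0, [0.247, -0.154, -0.07], [0.005, 0, 0]], [0, [0.247, -0.154, -0.07], [0.005, 0, 0]]])

```text
time: 2.28
eef_pos: [0.5811, -0.0565, 0.1234]
tcp_rot: [0.068, 0.706, -0.067, 0.702]
contact_force: [-0.4, 0.6, -0.2]
opening: -0.003
```

```bash
python3 -c "
from h import *
st();go(-45,-26,85)
d=cams.read_camera('wrist');cv2.imwrite('pics/w2.png',cv2.resize(d['color'][:,:,::-1],(800,600)))"
```

```text
2.28 rel [-48.2 -22.7 123.4] F board [-0.47  0.47 -0.23]
shift [ 0.1279 -0.0111  0.0115] turn [ 0.0029 -0.0042 -0.0005]
```

View pics/w2.png

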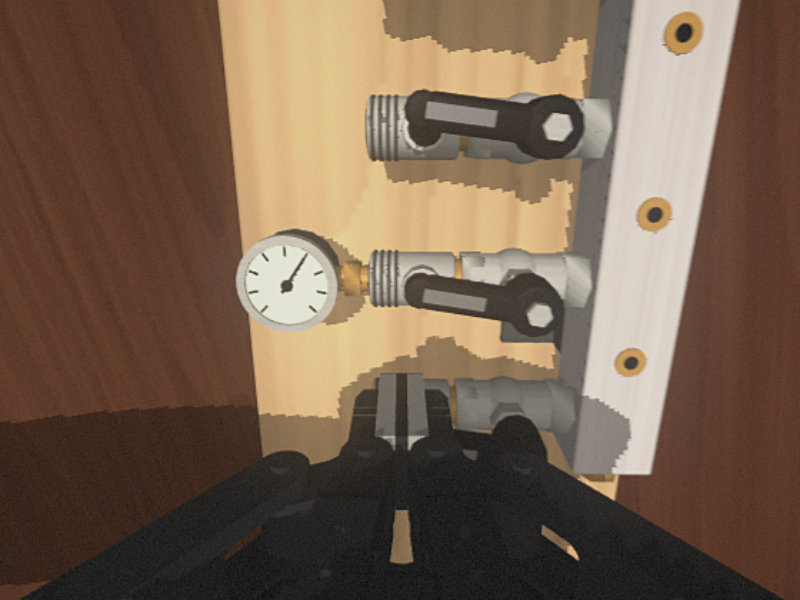

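Wrist view from nearer: the closed fingers (grey tips about 378–426 px, black backs 355–455) hang in the gap just -y of the target lever. The hub is at (538,315) and the lever tip at (418,290). I descend now.

Call:
play_rows(rows=[[0, [0.06, -0.008, 0.009], [0, -0.004, 0]], [0, [0.128, -0.008, 0.009], [0, -0.004, 0]], [0, [0.128, -0.008, 0.009], [0, -0.004, 0]], [0, [0.128, -0.008, 0.009], [0, -0.004, 0]]])

```text
time: 2.67
eef_pos: [0.5865, -0.0605, 0.0889]
tcp_rot: [0.067, 0.701, -0.067, 0.707]
contact_force: [0.1, 0.2, 0.6]
opening: 0.0
```

```bash
python3 -c "
from h import *
st();go(-45,-17,85)"
```

```text
2.67 rel [-42.2 -25.5  88.9] F board [0.1  0.18 0.65]
shift [ 0.013   0.0284 -0.0094] turn [0.003  0.0048 0.    ]
```

Call:
play_rows(rows=[[0, [0.0, 0.0, 0.0], [0, 0, 0]], [0, [0, 0, 0], [0, 0, 0]], [0, [0, 0, 0], [0, 0, 0]]])

```text
time: 2.92
eef_pos: [0.5869, -0.0612, 0.0893]
tcp_rot: [0.067, 0.701, -0.068, 0.707]
contact_force: [-1.3, 0.0, -0.6]
opening: 0.002
```

```bash
python3 -c "
from h import *
st();go(-45,-17,85)"
```

```text
2.92 rel [-41.6 -26.1  89.3] F board [-1.25 -0.24 -0.6 ]
shift [ 0.0143  0.0304 -0.0113] turn [0.0025 0.006  0.0002]
```

Call:
play_rows(rows=[[0, [0.014, 0.01, -0.003], [0, 0.006, 0]], [0, [0.014, 0.025, -0.003], [0, 0.006, 0]], [0, [0.014, 0.04, -0.003], [0, 0.006, 0]], [0, [0.014, 0.05, -0.003], [0, 0.006, 0]], [0, [0.014, 0.06, -0.002], [0, 0.006, 0]], [0, [0.014, 0.068, -0.002], [0, 0.006, 0]]])

```text
time: 3.42
eef_pos: [0.5887, -0.0422, 0.083]
tcp_rot: [0.066, 0.705, -0.068, 0.702]
contact_force: [-0.9, -6.5, -0.1]
opening: -0.002
```

```bash
python3 -c "
from h import *
st();go(-39.6,2.5,85)"
```

```text
3.42 rel [-43.6  -7.2  83. ] F board [ 0.41 -6.51 -0.11]
shift [-0.0068  0.0322  0.0133] turn [ 0.0031 -0.0024  0.0025]
```

Call:
play_rows(rows=[[0, [-0.005, 0.014, 0.004], [0, 0, 0]], [0, [-0.005, 0.027, 0.009], [0, 0, 0]], [0, [-0.005, 0.039, 0.016], [0, 0, 0]], [0, [-0.005, 0.051, 0.023], [0, 0, 0]], [0, [-0.005, 0.061, 0.033], [0, 0, 0]], [0, [-0.005, 0.071, 0.044], [0, 0, 0]], [0, [-0.005, 0.071, 0.044], [0, 0, 0]]])

```text
time: 4.0
eef_pos: [0.6037, -0.023, 0.0835]
tcp_rot: [0.066, 0.708, -0.068, 0.7]
contact_force: [-5.8, -3.4, 1.0]
opening: 0.003
```

```bash
python3 -c "
from h import *
st();go(-24.1,18.3,85)
d=cams.read_camera('wrist');cv2.imwrite('pics/w3.png',cv2.resize(d['color'][:,:,::-1],(800,600)))"
```

```text
4.0 rel [-32.5  14.5  83.5] F board [-5.   -4.41  1.  ]
shift [-0.0052  0.0124  0.028 ] turn [ 0.003  -0.0066  0.0019]
```

View pics/w3.png

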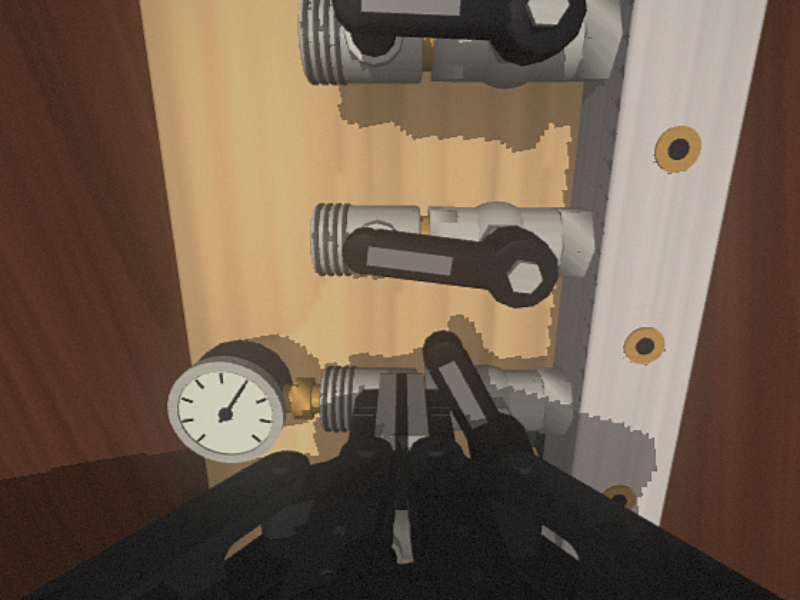

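Wrist view: the lever is at about 60°, tip (443,345), being pushed by the finger's corner. The +y neighbour lever at (345–555, 240–300) is well clear. I continue towards the stop.

Call:
play_rows(rows=[[0, [-0.004, 0.01, 0.01], [0, -0.005, 0]], [0, [-0.004, 0.018, 0.02], [0, -0.005, 0]], [0, [-0.004, 0.024, 0.027], [0, -0.005, 0]], [0, [-0.004, 0.027, 0.034], [0, -0.005, 0]], [0, [-0.004, 0.027, 0.034], [0, -0.005, 0]], [0, [-0.004, 0.027, 0.034], [0, -0.005, 0]]])

```text
time: 4.55
eef_pos: [0.6145, -0.0172, 0.0839]
tcp_rot: [0.066, 0.705, -0.068, 0.702]
contact_force: [-6.2, -4.3, 0.2]
opening: -0.001
```

```bash
python3 -c "
from h import *
st()"
```

```text
4.55 rel [-23.1  22.4  83.9] F board [-5.27 -5.4   0.22]
```

Call:
play_rows(rows=[[0, [0, 0, 0.007], [0, 0, 0]], [0, [0, 0, 0.014], [0, 0, 0]], [0, [0, 0, 0.014], [0, 0, 0]]])

```text
time: 4.8
eef_pos: [0.6176, -0.0171, 0.0838]
tcp_rot: [0.067, 0.707, -0.068, 0.701]
contact_force: [-8.6, -2.0, 1.9]
opening: 0.001
```

```bash
python3 -c "
from h import *
st()"
```

```text
4.8 rel [-20.1  23.1  83.8] F board [-8.09 -3.64  1.92]
```

Call:
play_rows(rows=[[0, [0, 0, 0.007], [0, 0, 0]], [0, [0, 0, 0.012], [0, 0, 0]], [0, [0, 0, 0.012], [0, 0, 0]]])

```text
time: 5.05
eef_pos: [0.6178, -0.0171, 0.0837]
tcp_rot: [0.067, 0.71, -0.067, 0.698]
contact_force: [-18.1, -0.6, 8.5]
opening: -0.0
```

```bash
python3 -c "
from h import *
st()"
```

```text
5.05 rel [-19.9  23.1  83.7] F board [-17.62  -4.08   8.52]
```

The lever stopped moving while the force rose, so it's on the stop. I add a touch more and hold.

Call:
play_rows(rows=[[0, [0, 0, 0.003], [0, 0, 0]], [0, [0, 0, 0.003], [0, 0, 0]], [0, [0, 0, 0.003], [0, 0, 0]], [0, [0, 0, 0.003], [0, 0, 0]]])

```text
time: 5.38
eef_pos: [0.6179, -0.0171, 0.0837]
tcp_rot: [0.067, 0.711, -0.067, 0.697]
contact_force: [-20.1, -0.3, 10.2]
opening: 0.002
```

```bash
python3 -c "
from h import *
st()
d=cams.read_camera('wrist');cv2.imwrite('pics/w4.png',cv2.resize(d['color'][:,:,::-1],(800,600)))"
```

```text
5.38 rel [-19.8  23.1  83.7] F board [-19.69  -4.19  10.16]
```

View pics/w4.png

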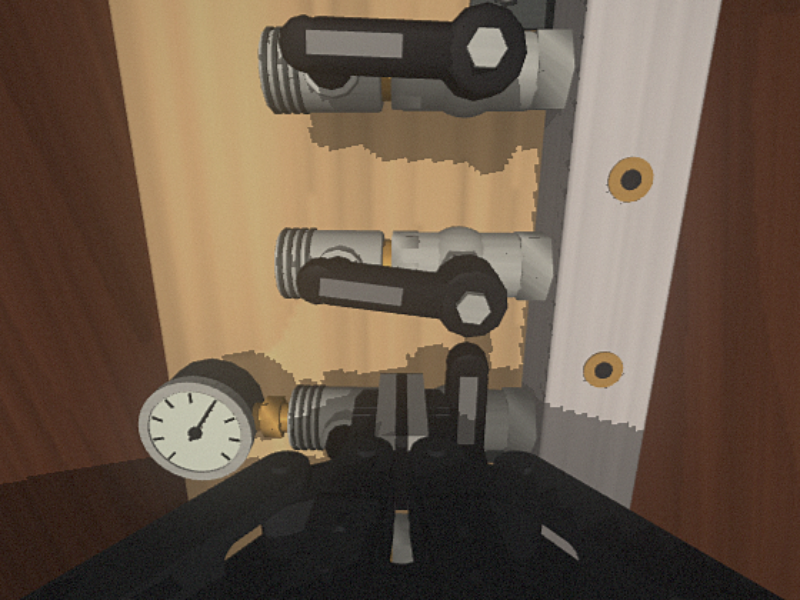

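Wrist view: the lever's bar (443–487, 345–440) points straight up in the image, i.e. +y and square across the pipe. I hold, then back off and lift.

Call:
play_rows(rows=[[0, [0, 0, 0], [0, 0, 0]], [0, [0, 0, 0], [0, 0, 0]], [0, [0, 0, 0], [0, 0, 0]], [0, [0, 0, 0], [0, 0, 0]], [0, [0, 0, 0], [0, 0, 0]]])

```text
time: 5.85
eef_pos: [0.6178, -0.0171, 0.0837]
tcp_rot: [0.067, 0.711, -0.067, 0.697]
contact_force: [-20.3, -1.6, 8.8]
opening: 0.001
```

Call:
play_rows(rows=[[0, [0, 0, -0.02], [0, 0, 0]], [0, [0, 0, -0.05], [0, 0, 0]], [0, [0, 0, -0.08], [0, 0, 0]], [0, [-0.03, 0, -0.1], [0, 0, 0]], [0, [-0.08, -0.03, -0.1], [0, 0, 0]], [0, [-0.08, -0.077, -0.1], [0, 0, 0]], [0, [-0.08, -0.077, -0.1], [0, 0, 0]], [0, [-0.08, -0.077, -0.1], [0, 0, 0]], [0, [-0.08, -0.077, -0.1], [0, 0, 0]]])

```text
time: 6.6
eef_pos: [0.5919, -0.0353, 0.1091]
tcp_rot: [0.068, 0.702, -0.068, 0.705]
contact_force: [-0.1, 0.1, -0.2]
opening: -0.001
```

```bash
python3 -c "
from h import *
st();go(-40,0,85)
d=cams.read_camera('wrist');cv2.imwrite('pics/w5.png',cv2.resize(d['color'][:,:,::-1],(800,600)))
d=cams.read_camera('top');cv2.imwrite('pics/t5.png',cv2.resize(d['color'][:,:,::-1],(800,600)))"
```

```text
6.6 rel [-41.8   0.3 109.1] F board [-0.15  0.05 -0.21]
shift [ 0.0805 -0.0009  0.0056] turn [ 0.0017  0.0025 -0.0002]
```

View pics/w5.png

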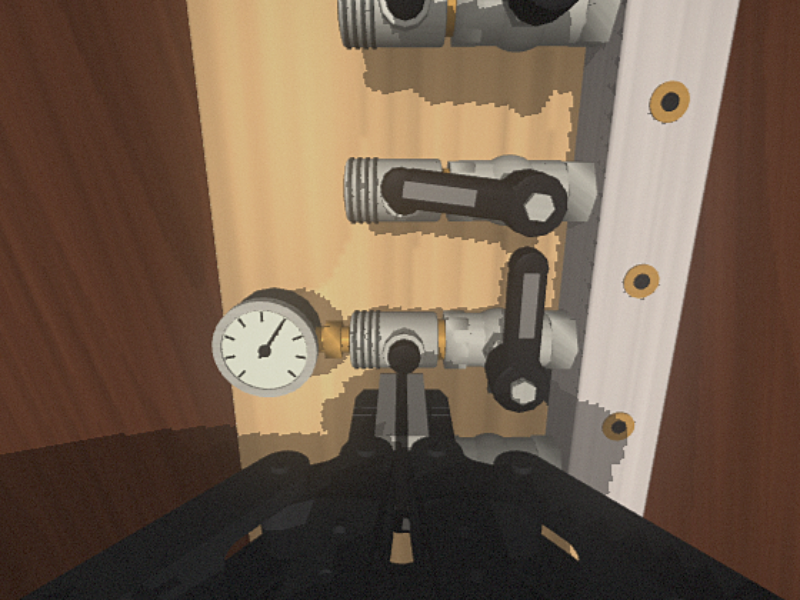

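Wrist view: the lever is square at +y, tip (528,258) and hub hex (522,392). It's clear of the neighbour. The button at (404,353) is in line with the fingers.

```bash
python3 -c "
from h import *
d=cams.read_camera('wrist')
for u,v,z in[(404,351,76),(522,392,100),(529,262,99),(264,347,67)]:print(rel(ray(d,u*.7,v*.7,z/1000)))
st()"
```

```text
[-40.9   3.2  76. ]
[ -1.2  -1.  100. ]
[-2.3 43.8 99. ]
[-96.5   0.8  67. ]
6.75 rel [-41.9   0.7 108.9] F board [0.62 0.63 0.15]
```

Call:
play_rows(rows=[[0, [0.04, 0.001, 0.005], [0, 0.0025, 0]], [0, [0.08, 0.001, 0.005], [0, 0.0025, 0]], [0, [0.1, 0.001, 0.005], [0, 0.0025, 0]], [0, [0.112, 0.001, 0.005], [0, 0.0025, 0]], [0, [0.116, 0.001, 0.005], [0, 0.0025, 0]], [0, [0.116, 0.001, 0.005], [0, 0.0025, 0]]])

```text
time: 7.25
eef_pos: [0.593, -0.0349, 0.0742]
tcp_rot: [0.068, 0.705, -0.067, 0.703]
contact_force: [-1.9, 0.7, 2.7]
opening: -0.0
```

```bash
python3 -c "
from h import *
st()"
```

```text
7.25 rel [-40.7   0.9  74.2] F board [-2.04  0.35  2.67]
```

Call:
play_rows(rows=[[0, [0.007, 0, 0], [0, 0, 0]], [0, [0.014, 0, 0], [0, 0, 0]], [0, [0.018, 0, 0], [0, 0, 0]], [0, [0.018, 0, 0], [0, 0, 0]]])

```text
time: 7.58
eef_pos: [0.5942, -0.0351, 0.071]
tcp_rot: [0.067, 0.704, -0.068, 0.704]
contact_force: [-4.4, 0.7, 8.4]
opening: -0.003
```

```bash
python3 -c "
from h import *
st()"
```

```text
7.58 rel [-39.5   0.8  71. ] F board [-4.45 -0.13  8.36]
```

Bottomed at z = 71.0 mm with 8.4 N, above the 5 N spring. I hold it for well over a second.

Call:
play_rows(rows=[[0, [0.004, 0, 0], [0, 0, 0]], [0, [0.004, 0, 0], [0, 0, 0]], [0, [0.004, 0, 0], [0, 0, 0]], [0, [0.004, 0, 0], [0, 0, 0]], [0, [0.004, 0, 0], [0, 0, 0]], [0, [0.004, 0, 0], [0, 0, 0]], [0, [0.004, 0, 0], [0, 0, 0]], [0, [0.004, 0, 0], [0, 0, 0]], [0, [0.004, 0, 0], [0, 0, 0]], [0, [0.004, 0, 0], [0, 0, 0]]])

```text
time: 8.42
eef_pos: [0.5942, -0.0352, 0.0709]
tcp_rot: [0.067, 0.704, -0.068, 0.704]
contact_force: [-7.0, 1.5, 13.1]
opening: 0.002
```

Call:
play_rows(rows=[[0, [0, 0, 0], [0, 0, 0]], [0, [0, 0, 0], [0, 0, 0]], [0, [0, 0, 0], [0, 0, 0]], [0, [0, 0, 0], [0, 0, 0]], [0, [0, 0, 0], [0, 0, 0]], [0, [0, 0, 0], [0, 0, 0]], [0, [0, 0, 0], [0, 0, 0]], [0, [0, 0, 0], [0, 0, 0]], [0, [0, 0, 0], [0, 0, 0]], [0, [0, 0, 0], [0, 0, 0]]])

```text
time: 9.25
eef_pos: [0.5942, -0.0352, 0.0709]
tcp_rot: [0.067, 0.704, -0.068, 0.704]
contact_force: [-6.7, 1.6, 13.7]
opening: -0.001
```

Call:
play_rows(rows=[[0, [-0.03, 0, 0], [0, 0, 0]], [0, [-0.1, 0, 0], [0, 0, 0]], [0, [-0.2, 0, 0], [0, 0, 0]], [0, [-0.3, 0, 0], [0, 0, 0]], [0, [-0.4, -0.2, 0], [0, 0, 0]], [0, [-0.4, -0.2, 0], [0, 0, 0]], [0, [-0.4, -0.2, 0], [0, 0, 0]], [0, [-0.4, -0.2, 0], [0, 0, 0]]])

```text
time: 9.92
eef_pos: [0.583, -0.0952, 0.1893]
tcp_rot: [0.068, 0.702, -0.069, 0.705]
contact_force: [-0.0, 0.3, 0.0]
opening: 0.0
```

```bash
python3 -c "
from h import *
st()
d=cams.read_camera('wrist');cv2.imwrite('pics/w6.png',cv2.resize(d['color'][:,:,::-1],(800,600)))"
```

```text
9.92 rel [-38.9 -60.2 189.3] F board [-0.07  0.31  0.  ]
```

View pics/w6.png

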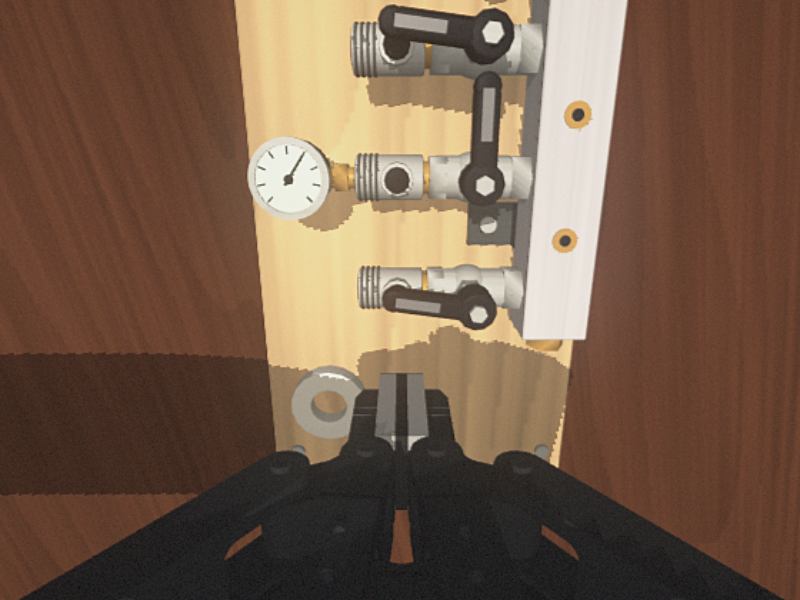

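Wrist view: the button (397,180) is up, and the target lever runs from its hub (485,185) to its tip (488,78). The neighbour levers and the tape haven't moved. I check the lever angle numerically before handing in.

```bash
python3 -c "
from h import *
d=cams.read_camera('wrist')
g=lambda u,v,z:rel(ray(d,u*.7,v*.7,z/1000))
a=g(485,185,100);b=g(488,78,99);print(a,b,'angle from +y deg',np.degrees(np.arctan2(a[0]-b[0],b[1]-a[1])))
s1=g(565,240,73);s2=g(578,115,73);print('bar',np.degrees(np.arctan2(s1[0]-s2[0],s2[1]-s1[1])))
for n,h,t in[('c',(479,315),(388,298)),('b',(493,32),(384,18))]:
  a=g(*h,100);b=g(*t,99);print(n,np.degrees(np.arctan2(b[1]-a[1],a[0]-b[0])))
"
```

```text
[ -2.2   0.  100. ] [-3.2 44.3 99. ] angle from +y deg 1.2931388413213933
bar 0.09392742325681155
c 10.611846119938935
b 6.620776082314971
```

```bash
python3 -c "
from h import *
t=pickle.load(open('pics/top0.pkl','rb'))['color'];n=cams.read_camera('top')['color']
a=cv2.imread('pics/t5.png');a=cv2.resize(a,(560,420),interpolation=cv2.INTER_AREA)[:,:,::-1]
for nm,(u0,u1,v0,v1) in dict(c=(326,350,164,206),b=(266,290,150,194)).items():
  for im in(t,a,n):
    m=cv2.moments((im[v0:v1,u0:u1].max(2)<80).astype(np.uint8),True)
    print(nm,m['m00'],*( (round(m['m10']/m['m00'],2),round(m['m01']/m['m00'],2),round(np.degrees(.5*np.arctan2(2*m['mu11'],m['mu20']-m['mu02'])),1)) if m['m00'] else ()))
"
```

```text
c 94.0 11.51 21.38 -75.0
c 168.0 16.95 27.22 -74.5
c 285.0 12.07 21.85 71.1
b 84.0 10.92 23.73 -76.6
b 63.0 17.38 24.08 -85.7
b 88.0 11.99 22.9 -70.4
```

```bash
python3 -c "
from h import *
t=pickle.load(open('pics/scene0.pkl','rb'))['color'];n=cams.read_camera('scene')['color']
o=np.hstack([x[180:300,180:380,::-1] for x in(t,n)]);cv2.imwrite('pics/s.png',cv2.resize(o,(800,240)))
for x in(t,n):
    m=cv2.moments((x[190:226,196:226].max(2)<70).astype(np.uint8),True);print(m['m00'],m['m10']/m['m00'],m['m01']/m['m00'])"
```

```text
128.0 12.4921875 22.1171875
127.0 12.488188976377952 22.118110236220474
```

View pics/s.png

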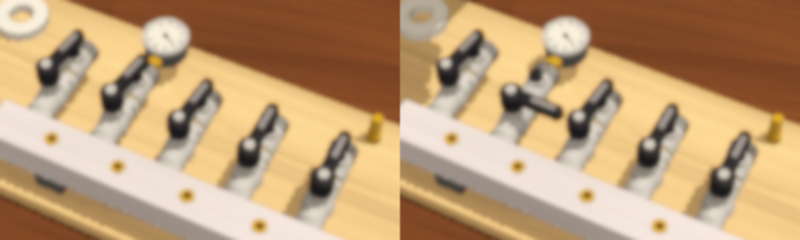

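Before (left) and after (right): only the target lever has turned, now square at (530,100). The -y neighbour's dark-pixel centroid hasn't changed (12.49, 22.12), and the gripper is clear. Handing in.

```bash
python3 -c "
from plant import ctrl
print(ctrl.sign_off())"
```

```text
the job is handed in; nothing more can be done
None
```

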